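# Soap tray through the spring flap of the dish rack

### The job

Put the empty steel soap tray into the dish rack to drain, through the rack's self-closing flap: push the flap open with one finger and keep it open with that finger while the other finger pushes the tray along the ledge and right through, so that the flap never presses or swings against the tray. Then take the fingers away so that the flap shuts fully behind the tray, which stands flat inside the rack. Do not lift or tip the tray, and leave everything else where it is.

Things in the scene. Friction and masses are not known exactly. Their poses are not given: they have to be found in the camera images.
- rack: Grey plastic dish rack, fixed, open on top, WITHOUT a floor: things in it stand on the ledge, with no step at the opening. Origin on the ledge (z = 0) at the middle of the flap opening; x points level into the rack (roughly world -y; place and yaw vary), y to the left looking in. Front wall on x = 0, opening from y = -56 to +54 mm between round posts 52 mm high, centred at y = -62 and +61 mm.
- rack_middle (a point): Middle of the rack's inside, on the ledge, at rack x = 155 mm, y = 47.5 mm. The slatted walls are 45 mm high, 8 mm thick, on rack x = 0 and 310 mm, y = -160 and +255 mm.
- flap_hinge (a point): On the flap's upright hinge axis, at rack x = 0, y = +54 mm, 25 mm above the ledge.
- flap (a joint): Flap angle: 0 = shut, in line with the front wall; grows as it swings INTO the rack (inward only), stop at 2.2 rad. Plastic panel 100 mm long from the hinge towards rack -y, 5 mm thick, 5 to 45 mm above the ledge. A spring shuts it (0.12 N m when shut, 0.25 N m at 1.6 rad), damped 0.10 N m s/rad: about 1 s to swing shut. While shutting it sweeps all within 100 mm of its axis.
- flap_edge (a point): Middle of the free upright edge of the flap, 100 mm from the hinge axis, 25 mm above the ledge.
- tray: The empty steel soap tray: open, rectangular, 76 mm long (its x), 54 mm wide (its y), 20 mm high, walls and floor 3 mm thick, about 0.14 kg, loose on the ledge outside the rack in front of the flap, its x axis along the rack's x within 0.25 rad. Origin: centre of its underside. A fingertip fits inside it and can push on the inner face of its front (+x) wall, or push it from behind.
- pan: Steel milk pan standing in the rack, 116 mm across, 65 mm high, with a straight rod handle along its x axis. Origin at the centre of its underside. To be left alone.
- cup_in: White melamine cup, 72 mm across, 75 mm high, standing in the rack. Origin at the centre of its underside. To be left alone.
- cup_out: White melamine cup, 72 mm across, 75 mm high, standing on the ledge outside the rack near the tray. Origin at the centre of its underside. To be left alone.
- spoon: Wooden stirring spoon, about 210 mm long, 12 mm thick, lying in the rack along its x axis. Origin at its middle, on the ledge. To be left alone.
- soap: Bar of soap, 75 x 48 x 22 mm, lying on the ledge outside the rack. Origin at the centre of its underside. To be left alone.
- shampoo: White shampoo bottle, 60 mm across, 170 mm high, standing at the far left of the ledge. Origin at the centre of its underside. To be left alone.
- cream: Amber glass jar, 66 mm across, 60 mm high, standing at the right of the ledge. Origin at the centre of its underside. To be left alone.
Things that resemble listed ones, but are neither listed nor needed, are in the scene too. Several things have the shape of the tray; the one meant has the colours described above.

How it is judged:
By the outcome, as a careful person would: the job done as asked, in the order asked, and still so for the second after the job is handed in, with the robot touching nothing.
It also fails if it takes over 50 s, if anything falls off the work surface, if the arm or the gripper's body presses on something with over 40 N, if the wrist force passes 120 N, or if a joint passes its speed limit or range.

### The arm

A 6-joint arm with a two-finger parallel gripper is mounted at the origin on the work surface. World frame = base frame: x ahead of the robot, y to its left, z up, the work surface at z = 0. Lengths are in mm, angles in degrees, forces in N, time in s.
With the tool pointing down it reaches from about 375 to 925 mm from the base axis. Payload 5.7 kg.
Tool frame: the origin (TCP) lies at the very end of the fingers, on their centre line; the grasp point (between the pads) lies 19 mm behind it; z points along the fingers, y is the line along which they close (so a half turn about z gives the same grasp; the last joint's range is limited). The gripper opens to 88 mm and grips with 3 to 60 N. Pads are 20 mm wide; open, the fingers measure 115 mm over their backs; the gripper's body (75 mm by 178 mm) begins 61 mm behind the grasp point.
Start: joints at [-69.677, 20.558, 86.54, -0, 72.909, -6.595], TCP at [271.604, -534.968, 200.423] pointing down, gripper open.
Joint ranges: [-170.27, 170.27], [-57.76, 135], [12.27, 136.19], [-55.21, 235.2], [11.17, 155.16], [-170.74, 170.74]. Speed limits (degrees/s): [136.94, 136.94, 180, 180, 180, 180].

### API

Orientations are given as a 3x3 rotation matrix whose columns are the frame's x, y, z axes.
In Python, from workcell import arm gives the robot as it stands.
- The arm moves only by the tool jog_arm, never from a script. Its argument "motion" is a list of rows, each a list of 7 numbers: the shift along the tool's x, y, z each as a share of 0.02 m, from -1 to 1, then the turn, a rotation vector about the tool's x, y, z each as a share of 6 degrees, from -1 to 1, then the opening, from -1 (shut) to 1 (fully open). In form: [[tx, ty, tz, ax, ay, az, jaw], ...]. A call has exactly 8 rows; each row shifts and turns the commanded pose from where the row before left it, along the tool's axes as they then stand; what a row does not reach is not made up. A row lasts 1/8 s, in which the tool goes at most 62.5 mm and 10.7 degrees, less where a joint would pass 70% of its speed; a pose out of reach is approached as far as the arm can. A call with a number of a shift or a turn outside -1 to 1 is refused whole. A call with a gripper value outside its range is refused whole. The fingers move at their own pace and stop on an object; "squeeze" is the grip in N (left out, the last holds). Time passes only in rows, so rows that do not move let the fingers close, or fill a call up. It gives the time, the measured TCP pose, the force, the opening and the grip force at its end, in the units of the state.
- arm.read_state(): the state, without advancing time (a new reading comes with each control period).
- arm.read_camera(name): name is "scene" or "top" or "wrist"; returns (picture, depth): 400x640x3 uint8, red, green, blue; 400x640 float32, mm along the optical axis (not along the pixel's ray), 0 where there is no reading.
- arm.camera_params(name): a dict with "K" (3x3 intrinsics, pixels), "k1" (the pictures are not rectified: a ray, as slopes to the right and down, at radius r is drawn at 1 + k1 r^2 times it, then the intrinsics apply), "extrinsics" (4x4, takes a point from camera to world coordinates). Camera axes: x right, y up, looking along -z (the intrinsics and any distortion apply to the point x, -y, -z); pixel columns grow to the right and rows downward; lengths in mm; the calibration is good to about 2 mm. A picture is of the moment at which its call begins: read the wrist's pose just before it. camera_params takes no time and is no camera call; for the wrist camera it gives the pose at the moment of the call.
- arm.hand_in(): hands the job in; it is judged then, once.
The state is a dict: "t": time; "joints": joint angles; "dq": joint speeds; "joint_efforts": joint torques, N m; "eef_pos": TCP position; "ee_rot": TCP orientation; "wrist_force": force on the tool from outside, world axes, zero at the start; "wrist_torque": the same for the moment, N m; "gripper_width": opening from 0.0 (shut) to 1.0 (fully open); "gripper_force": force on a finger pad.
Only numpy, scipy, OpenCV 4.12 (cv2) and the standard library are available. Lean on these libraries where they do the work, as an engineer would, in place of code of your own. Each camera call takes 0.05 s, during which the arm holds its last target. There are 200 camera calls.

## Working session

There is one attempt and no reset: what is moved stays moved. The work goes in short steps, Python scripts to look and compute and a tool call to move; the robot and the scene stay as the last step left them, time stands still between calls to the robot, and variables do not carry over. Pictures are saved under pics/ and viewed, at most 10 in all, crops included, and the job is handed in when it is done.

Besides the shell and the picture viewer there is one more tool, called after "Call:" in YAML: its name, and indented under it one key for each argument. jog_arm: Moves the arm, as the interface text tells. Its arguments: {"type":"object","properties":{"motion":{"type":"array","items":{"type":"array","items":{"type":"number","minimum":-1,"maximum":1}}},"squeeze":{"type":"number"}},"required":["motion"]}

```bash
mkdir -p pics; ls
cat > h.py <<'E'
import numpy as np, cv2
from workcell import arm
def snap(name):
    p=arm.camera_params(name); im,d=arm.read_camera(name); return p,im,d
def rays(p,uv):
    K=np.array(p["K"],float); k=float(p["k1"])
    uv=np.atleast_2d(np.array(uv,float)); s=np.c_[(uv[:,0]-K[0,2])/K[0,0],(uv[:,1]-K[1,2])/K[1,1]]
    q=s.copy()
    for _ in range(20): q=s/(1+k*(q**2).sum(1,keepdims=True))
    return q
def world(p,uv,depth):
    q=rays(p,uv); z=np.atleast_1d(depth); E=np.array(p["extrinsics"])
    c=np.c_[q[:,0]*z,-q[:,1]*z,-z,np.ones(len(q))]
    return (c@E.T)[:,:3]
def onplane(p,uv,h):
    a=world(p,uv,np.ones(len(np.atleast_2d(uv)))); o=np.array(p["extrinsics"])[:3,3]
    d=a-o; return o+d*((h-o[2])/d[:,2:3])
def proj(p,P):
    E=np.linalg.inv(np.array(p["extrinsics"])); P=np.atleast_2d(P); c=P@E[:3,:3].T+E[:3,3]
    q=np.c_[c[:,0]/-c[:,2],-c[:,1]/-c[:,2]]; q=q*(1+p["k1"]*(q**2).sum(1,keepdims=True)); K=np.array(p["K"])
    return np.c_[q[:,0]*K[0,0]+K[0,2],q[:,1]*K[1,1]+K[1,2]]
E
python3 - <<'E'
from h import *
import pickle
for n in("top","scene"):
    p,im,d=snap(n); cv2.imwrite(f"pics/{n}0.png",im[:,:,::-1]); pickle.dump((p,im,d),open(n+"0.pkl","wb")); print(n,p["K"],p["k1"],p["extrinsics"])
s=arm.read_state(); print(s["t"],s["eef_pos"],s["ee_rot"],s["gripper_width"])
E
```

```text
pics
top [[518.19519502   0.         316.36441584]
 [  0.         518.19519502 203.60206813]
 [  0.           0.           1.        ]] -0.06824464915926602 [[ 1.21321602e-02  9.86290928e-01 -1.64569182e-01  3.22286773e+02]
 [-9.99924228e-01  1.23099394e-02  6.04038891e-05 -6.43322433e+01]
 [ 2.08541246e-03  1.64555979e-01  9.86365541e-01  1.76989018e+03]
 [ 0.00000000e+00  0.00000000e+00  0.00000000e+00  1.00000000e+00]]
scene [[495.25105818   0.         316.4079138 ]
 [  0.         495.25105818 202.21226721]
 [  0.           0.           1.        ]] -0.07925472410958233 [[ 2.33383509e-01 -8.28124168e-01  5.09649389e-01  1.41465015e+03]
 [ 9.72320295e-01  1.92710658e-01 -1.32120572e-01 -2.81636777e+02]
 [ 1.11973691e-02  5.26377207e-01  8.50177426e-01  1.40070596e+03]
 [ 0.00000000e+00  0.00000000e+00  0.00000000e+00  1.00000000e+00]]
0.1 [ 271.38840332 -534.39053555  199.71788341] [[ 8.91650433e-01  4.52724160e-01 -5.83040709e-04]
 [ 4.52724508e-01 -8.91649195e-01  1.49415111e-03]
 [ 1.56570527e-04 -1.59621730e-03 -9.99998714e-01]] 0.9968641066536468
```

View pics/top0.png

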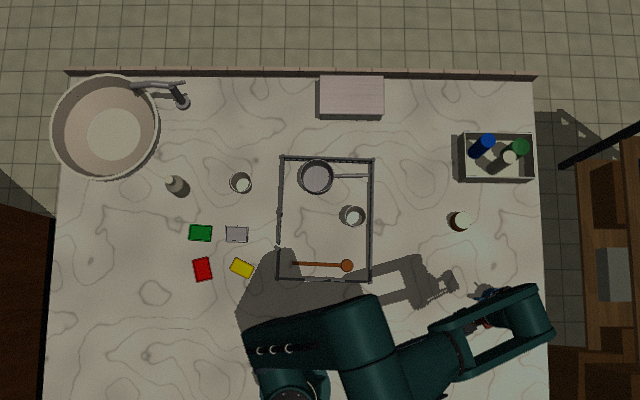

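View pics/scene0.png

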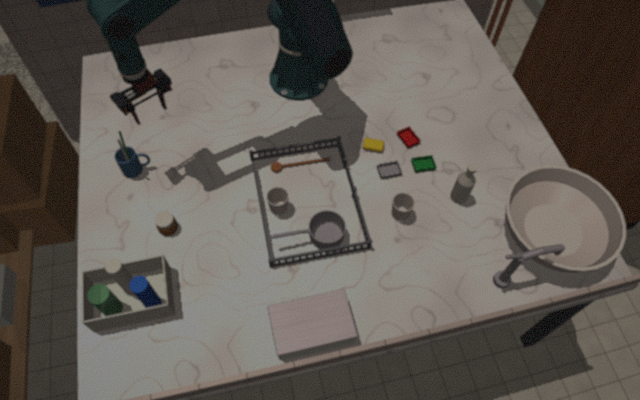

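Run:
```python
from h import *
import pickle
p,im,d=pickle.load(open("top0.pkl","rb"))
c=im[145:295,180:385,::-1]; c=cv2.convertScaleAbs(cv2.resize(c,None,fx=3.9,fy=3.9,interpolation=cv2.INTER_CUBIC),alpha=1.4)
cv2.imwrite("pics/topc.png",c)
```

```text
(no output)
```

View pics/topc.png

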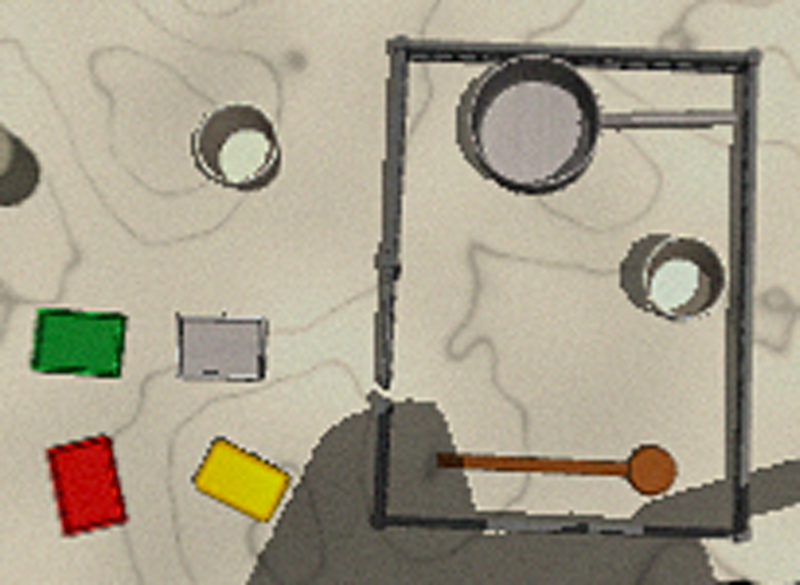

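```bash
cat > m.py <<'E'
from h import *
import pickle
from scipy.optimize import least_squares
p,im,d=pickle.load(open("top0.pkl","rb"))
f=lambda L:np.array([[180+a/3.9,145+b/3.9] for a,b in L])
C=onplane(p,f([(397,45),(378,522),(752,55),(740,535)]),45); R=[(0,255),(0,-160),(310,255),(310,-160)]
P=onplane(p,f([(387,262),(380,399)]),52); R=np.array(R+[(0,61),(0,-62)])
W=np.r_[C,P][:,:2]
T=lambda v,q:np.c_[v[0]+q[:,0]*np.cos(v[2])-q[:,1]*np.sin(v[2]),v[1]+q[:,0]*np.sin(v[2])+q[:,1]*np.cos(v[2])]
s=least_squares(lambda v:(T(v,R)-W).ravel(),[480,0,-1.57]); v=s.x
inv=lambda w:np.c_[(w-v[:2])@[np.cos(v[2]),np.sin(v[2])],(w-v[:2])@[-np.sin(v[2]),np.cos(v[2])]]
print("rack",v[:2],np.degrees(v[2])); print("res",(T(v,R)-W).round(1).tolist())
t=onplane(p,f([(179,317),(265,319),(265,380),(179,377)]),20); print("tray world",t.round(0).tolist(),"rack",inv(t[:,:2]).round(1).tolist(), inv(t[:,:2]).mean(0))
for n,c,h in(("cup_out",(240,145),75),("cup_in",(685,277),75),("pan",(536,123),65),("soap",(241,480),22),("spoonend",(436,460),6)): print(n,inv(onplane(p,f([c]),h)[:,:2]).round(0))
for uv in f([(222,348),(241,480),(78,343)]): print("depth z",world(p,uv,d[int(round(uv[1])),int(round(uv[0]))]))
E
python3 m.py
```

```text
rack [518.29926239  60.95560396] -91.35501151246629
res [[1.0, -1.2], [1.6, 2.1], [-1.3, 1.2], [1.6, -1.4], [1.1, -0.2], [-4.0, -0.5]]
tray world [[532.0, 243.0, 20.0], [531.0, 167.0, 20.0], [478.0, 166.0, 20.0], [480.0, 241.0, 20.0]] rack [[-181.9, 9.5], [-106.6, 10.5], [-103.6, -42.7], [-178.6, -42.9]] [-142.70836455  -16.38245354]
cup_out [[-129.  153.]]
cup_in [[255.  53.]]
pan [[124. 184.]]
soap [[-119. -130.]]
spoonend [[  47. -106.]]
depth z [[ 322.28677293  -64.33224329 1769.89018299]]
depth z [[390.98622457 181.92071779  31.2466533 ]]
depth z [[509.94388398 334.16509685   2.48431883]]
```

Call:
jog_arm:
  motion:
    - [0.5,-1,0,0,0,0.94,1]
    - [0.5,-1,0,0,0,0.94,1]
    - [0.5,-1,0,0,0,0.94,1]
    - [0.5,-1,0,0,0,0.94,1]
    - [0.4,-1,0,0,0,0.95,1]
    - [0.4,-1,0,0,0,0,1]
    - [0.4,-1,0,0,0,0,1]
    - [0.4,-1,0,0,0,0,1]
  squeeze: 30

```text
t: 1.1
eef_pos: [316.5, -365.8, 200.4]
ee_rot: [[1.0, -0.022, -0.0], [-0.022, -1.0, 0.0], [-0.0, -0.0, -1.0]]
wrist_force: [0.9, -0.4, 0.4]
gripper_width: 1.001
gripper_force: 0.0
```

```bash
cat > st.py <<'E'
from workcell import arm
import numpy as np,sys
v=[518.3,60.96,np.radians(-91.355)]
u=np.array([np.cos(v[2]),np.sin(v[2])]); w=np.array([-u[1],u[0]])
def st(show=True):
    s=arm.read_state(); p=np.array(s["eef_pos"]); R=np.array(s["ee_rot"]); g=s["gripper_width"]*88
    q=p[:2]-v[:2]; r=np.array([q@u,q@w]); y=R[:2,1]; a=np.array([y@u,y@w]); h=(g+13.5)/2
    if show: print("t%.2f rack tcp %s z%.1f ang%.1f open%.1f A%s B%s F%s tilt%s j6 %.0f"%(s["t"],r.round(1),p[2],np.degrees(np.arctan2(a[1],a[0])),g,(r+a*h).round(1),(r-a*h).round(1),np.round(s["wrist_force"],1),R[:2,2].round(3),s["joints"][5]))
    return r,p[2],a,R
def go(x,y,z):
    r,h,a,R=st(False); d=u*(x-r[0])+w*(y-r[1]); print("tool delta",(R.T@np.array([d[0],d[1],z-h])).round(1))
if __name__=="__main__":
    st()
    if len(sys.argv)>3: go(*map(float,sys.argv[1:4]))
E
python3 st.py -74 -16 200
```

```text
t1.10 rack tcp [ 431.4 -191.6] z200.4 ang0.1 open88.1 A[ 482.2 -191.6] B[ 380.6 -191.7] F[ 0.9 -0.4  0.4] tilt[-0.  0.] j6 34
tool delta [ 1.762e+02 -5.052e+02  5.000e-01]
```

Call:
jog_arm:
  motion:
    - [0.35,-1,0,0,0,0,1]
    - [0.35,-1,0,0,0,0,1]
    - [0.35,-1,0,0,0,0,1]
    - [0.35,-1,0,0,0,0,1]
    - [0.35,-1,0,0,0,0,1]
    - [0.35,-1,0,0,0,0,1]
    - [0.35,-1,0,0,0,0,1]
    - [0.35,-1,0,0,0,0,1]

```text
t: 2.1
eef_pos: [376.0, -207.0, 200.5]
ee_rot: [[1.0, -0.023, 0.0], [-0.023, -1.0, -0.0], [0.0, 0.0, -1.0]]
wrist_force: [-0.5, -0.7, 0.1]
gripper_width: 1.002
gripper_force: 0.0
```

Call:
jog_arm:
  motion:
    - [0.35,-1,0,0,0,0,1]
    - [0.35,-1,0,0,0,0,1]
    - [0.35,-1,0,0,0,0,1]
    - [0.35,-1,0,0,0,0,1]
    - [0.35,-1,0,0,0,0,1]
    - [0.35,-1,0,0,0,0,1]
    - [0.35,-1,0,0,0,0,1]
    - [0.35,-1,0,0,0,0,1]

```text
t: 3.1
eef_pos: [435.5, -48.3, 200.5]
ee_rot: [[1.0, -0.023, 0.0], [-0.023, -1.0, 0.0], [0.0, -0.0, -1.0]]
wrist_force: [-0.4, 0.5, 1.2]
gripper_width: 0.999
gripper_force: 0.0
```

Call:
jog_arm:
  motion:
    - [0.35,-1,0,0,0,0,1]
    - [0.35,-1,0,0,0,0,1]
    - [0.35,-1,0,0,0,0,1]
    - [0.35,-1,0,0,0,0,1]
    - [0.35,-1,0,0,0,0,1]
    - [0.35,-0.7,0,0,0,0,1]
    - [0,0,0,0,0,0,1]
    - [0,0,0,0,0,0,1]

```text
t: 4.1
eef_pos: [479.8, 63.0, 200.4]
ee_rot: [[1.0, -0.023, -0.001], [-0.023, -1.0, -0.0], [-0.001, 0.0, -1.0]]
wrist_force: [-0.4, -0.2, -0.2]
gripper_width: 1.002
gripper_force: 0.0
```

```bash
python3 st.py -74 -16 200
python3 - <<'E'
from h import *
import pickle
p,im,d=snap("wrist"); pickle.dump((p,im,d),open("w1.pkl","wb")); cv2.imwrite("pics/w1.png",im[:,:,::-1])
E
```

```text
t4.10 rack tcp [ -1.1 -38.6] z200.4 ang0.0 open88.2 A[ 49.7 -38.5] B[-52.  -38.6] F[-0.4 -0.2 -0.2] tilt[-0.001 -0.   ] j6 91
tool delta [ 22.6 -72.8   0.3]
```

View pics/w1.png

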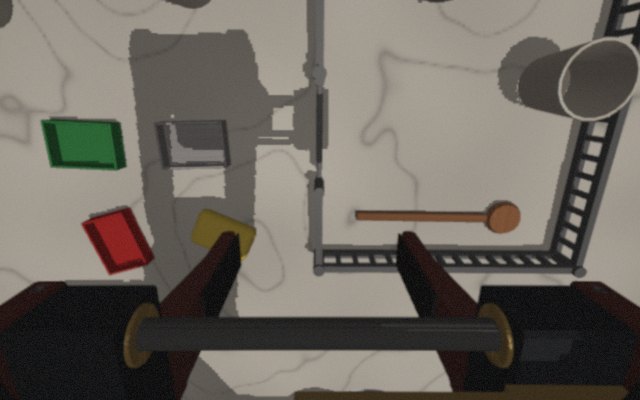

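Run:
```python
from h import *
from st import u,w,v
import pickle
p,im,d=pickle.load(open("w1.pkl","rb"))
r=lambda P:np.c_[(P[:,:2]-v[:2])@u,(P[:,:2]-v[:2])@w].round(1).tolist()
print("posts(0,61),(0,-62)",r(onplane(p,[(319,73),(319,183)],52)),"corners(0,-160),(310,-160)",r(onplane(p,[(319,268),(579,270)],45)))
print("flap edge",r(onplane(p,[(320,162)],45)))
t=onplane(p,[(158,121),(227,121),(229,166),(160,166)],20); print("tray",r(t),np.mean(r(t),0))
c=im[90:290,130:350,::-1]; cv2.imwrite("pics/w1c.png",cv2.convertScaleAbs(cv2.resize(c,None,fx=2.9,fy=2.9,interpolation=cv2.INTER_CUBIC),alpha=1.5))
```

```text
posts(0,61),(0,-62) [[0.3, 63.3], [0.5, -47.5]] corners(0,-160),(310,-160) [[0.8, -155.5], [310.9, -157.0]]
flap edge [[1.6, -26.0]]
tray [[-178.3, 14.7], [-101.9, 15.0], [-104.0, -36.1], [-183.8, -36.3]] [-142.     -10.675]
```

View pics/w1c.png

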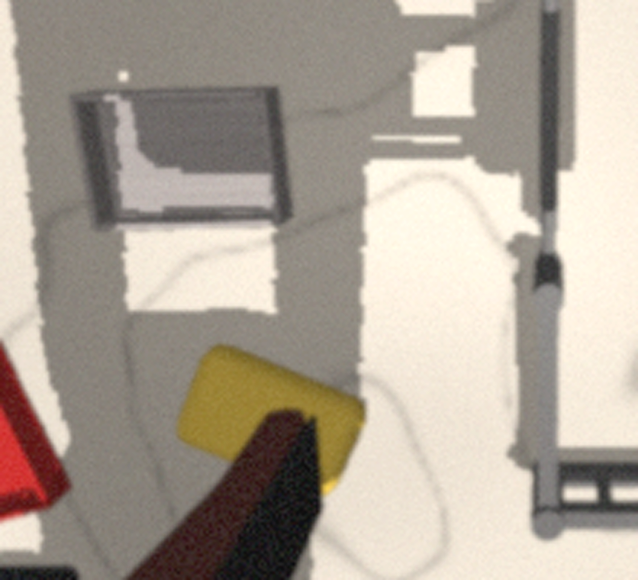

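Call:
jog_arm:
  motion:
    - [0.3,-1,1,0,0,0,1]
    - [0.3,-1,1,0,0,0,1]
    - [0.3,-1,1,0,0,0,1]
    - [0.28,-0.9,1,0,0,0,1]
    - [0,0,1,0,0,0,1]
    - [0,0,1,0,0,0,1]
    - [0,0,1,0,0,0,1]
    - [0,0,1,0,0,0,1]

```text
t: 5.15
eef_pos: [505.6, 140.0, 40.0]
ee_rot: [[1.0, -0.024, 0.0], [-0.024, -1.0, -0.0], [0.0, 0.0, -1.0]]
wrist_force: [0.1, 0.9, -0.4]
gripper_width: 0.997
gripper_force: 0.0
```

```bash
python3 st.py -79 -15 8
python3 - <<'E'
from h import *
p,im,d=snap("scene"); p2,im2,_=snap("wrist")
c=im[110:220,240:440,::-1]; c=cv2.resize(c,None,fx=4,fy=2.6,interpolation=cv2.INTER_CUBIC) if 0 else cv2.resize(c,(540,297),interpolation=cv2.INTER_CUBIC)
b=cv2.resize(im2[:,:,::-1],(476,297)); cv2.imwrite("pics/s2.png",cv2.vconcat([c,cv2.copyMakeBorder(b,0,0,0,64,cv2.BORDER_CONSTANT)]))
E
```

```text
t5.15 rack tcp [-78.7 -14.6] z40.0 ang-0.0 open87.8 A[-28.  -14.6] B[-129.3  -14.5] F[ 0.1  0.9 -0.4] tilt[ 0. -0.] j6 99
tool delta [-0.4 -0.3 32. ]
```

View pics/s2.png

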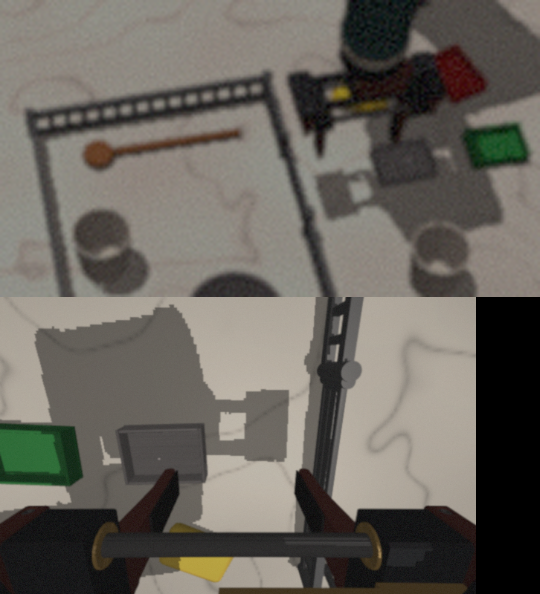

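Run:
```python
from h import *
from st import u,w,v
p=arm.camera_params("wrist")
r=lambda P:np.c_[(P[:,:2]-v[:2])@u,(P[:,:2]-v[:2])@w].round(1).tolist()
g=lambda L:[(a/.744,(b-297)/.7425) for a,b in L]
print("tray",r(onplane(p,g([(118,430),(205,425),(207,482),(125,484)]),20)),"post",r(onplane(p,g([(351,372)]),52)))
P=np.array([[*(v[:2]+u*-129.3+w*-14.5),40]]); print(proj(p,P)*[.744,.7425]+[0,297])
P[0,2]=8; print(proj(p,P)*[.744,.7425]+[0,297])
```

```text
tray [[-181.8, 13.5], [-105.4, 18.0], [-105.8, -37.5], [-183.3, -39.5]] post [[0.6, 63.3]]
[[174.96078211 468.55421604]]
[[183.16271824 454.76565481]]
```

Call:
jog_arm:
  motion:
    - [0,0,0.8,0,0,0,1]
    - [0,0,0.8,0,0,0,1]
    - [0,0,0,0,0,0,1]
    - [0,0.25,0,0,0,0,1]
    - [0,0.25,0,0,0,0,1]
    - [0,0.25,0,0,0,0,1]
    - [0,0,0,0,0,0,1]
    - [0,0,0,0,0,0,1]

```text
t: 6.25
eef_pos: [505.3, 125.7, 8.6]
ee_rot: [[1.0, -0.024, 0.0], [-0.024, -1.0, 0.0], [0.0, -0.0, -1.0]]
wrist_force: [0.8, -0.2, 0.1]
gripper_width: 0.999
gripper_force: 0.0
```

```bash
python3 st.py
cat > plan.py <<'E'
# waypoints for A and B in rack frame -> TCP steps in tool axes
import numpy as np
def step(A0,B0,A1,B1,n):
    rows=[]
    f=lambda A,B:((A+B)/2,np.arctan2(*(A-B)[::-1]),np.hypot(*(A-B))-13.5)
    A0,B0,A1,B1=map(lambda q:np.array(q,float),(A0,B0,A1,B1))
    for i in range(n):
        c0,a0,_=f(A0+(A1-A0)*i/n,B0+(B1-B0)*i/n); c1,a1,o=f(A0+(A1-A0)*(i+1)/n,B0+(B1-B0)*(i+1)/n)
        d=c1-c0; y=np.array([np.cos(a0),np.sin(a0)]); x=np.array([-y[1],y[0]])
        rows.append([round(d@x/20,2),round(d@y/20,2),0,0,0,round(-np.degrees(a1-a0)/6,2),round(min(1,o/44-1),2)])
    return rows
def flapA(th,r=75,off=10): 
    t=np.radians(th); return np.array([r*np.sin(t)-off*np.cos(t),54-r*np.cos(t)-off*np.sin(t)])
E
python3 - <<'E'
from plan import *
for th in (0,10,20,30,40,50,60,70,80,90): print(th,flapA(th).round(1), [ (flapA(th,r,12)).round(0).tolist() for r in (60,80)])
E
```

```text
t6.25 rack tcp [-64.4 -14.5] z8.6 ang-0.0 open87.9 A[-13.7 -14.5] B[-115.1  -14.5] F[ 0.8 -0.2  0.1] tilt[0. 0.] j6 98
0 [-10. -21.] [[-12.0, -6.0], [-12.0, -26.0]]
10 [  3.2 -21.6] [[-1.0, -7.0], [2.0, -27.0]]
20 [ 16.3 -19.9] [[9.0, -6.0], [16.0, -25.0]]
30 [ 28.8 -16. ] [[20.0, -4.0], [30.0, -21.0]]
40 [40.5 -9.9] [[29.0, 0.0], [42.0, -15.0]]
50 [51.  -1.9] [[38.0, 6.0], [54.0, -7.0]]
60 [60.   7.8] [[46.0, 14.0], [63.0, 4.0]]
70 [67.1 19. ] [[52.0, 22.0], [71.0, 15.0]]
80 [72.1 31.1] [[57.0, 32.0], [77.0, 28.0]]
90 [75. 44.] [[60.0, 42.0], [80.0, 42.0]]
```

Run:
```python
from plan import *
print(*step((-13.7,-14.5),(-115.1,-14.5),(30,-14),(-70,-15),8),sep="\n")
print(*step((30,-14),(-70,-15),(60,10),(-37,-16),8),sep="\n")
```

```text
[np.float64(0.0), np.float64(0.28), 0, 0, 0, np.float64(-0.01), np.float64(0.99)]
[np.float64(-0.0), np.float64(0.28), 0, 0, 0, np.float64(-0.01), np.float64(0.99)]
[np.float64(-0.0), np.float64(0.28), 0, 0, 0, np.float64(-0.01), np.float64(0.99)]
[np.float64(-0.0), np.float64(0.28), 0, 0, 0, np.float64(-0.01), np.float64(0.98)]
[np.float64(-0.0), np.float64(0.28), 0, 0, 0, np.float64(-0.01), np.float64(0.98)]
[np.float64(-0.0), np.float64(0.28), 0, 0, 0, np.float64(-0.01), np.float64(0.97)]
[np.float64(-0.0), np.float64(0.28), 0, 0, 0, np.float64(-0.01), np.float64(0.97)]
[np.float64(-0.0), np.float64(0.28), 0, 0, 0, np.float64(-0.01), np.float64(0.97)]
[np.float64(0.07), np.float64(0.2), 0, 0, 0, np.float64(-0.3), np.float64(0.96)]
[np.float64(0.06), np.float64(0.2), 0, 0, 0, np.float64(-0.3), np.float64(0.95)]
[np.float64(0.06), np.float64(0.2), 0, 0, 0, np.float64(-0.3), np.float64(0.95)]
[np.float64(0.05), np.float64(0.2), 0, 0, 0, np.float64(-0.3), np.float64(0.95)]
[np.float64(0.04), np.float64(0.2), 0, 0, 0, np.float64(-0.3), np.float64(0.96)]
[np.float64(0.04), np.float64(0.21), 0, 0, 0, np.float64(-0.3), np.float64(0.96)]
[np.float64(0.03), np.float64(0.21), 0, 0, 0, np.float64(-0.3), np.float64(0.97)]
[np.float64(0.02), np.float64(0.21), 0, 0, 0, np.float64(-0.3), np.float64(0.98)]
```

Call:
jog_arm:
  motion:
    - [0,0.28,0,0,0,0,1]
    - [0,0.28,0,0,0,0,1]
    - [0,0.28,0,0,0,0,1]
    - [0,0.28,0,0,0,0,1]
    - [0,0.28,0,0,0,0,1]
    - [0,0.28,0,0,0,0,1]
    - [0,0.28,0,0,0,0,1]
    - [0,0.28,0,0,0,0,1]

```text
t: 7.25
eef_pos: [503.8, 80.6, 8.4]
ee_rot: [[1.0, -0.024, -0.001], [-0.024, -1.0, 0.0], [-0.001, -0.0, -1.0]]
wrist_force: [1.4, 2.8, -0.3]
gripper_width: 1.0
gripper_force: 1.5
```

```bash
python3 st.py
```

```text
t7.25 rack tcp [-19.3 -15. ] z8.4 ang0.0 open88.0 A[ 31.5 -15. ] B[-70. -15.] F[ 1.4  2.8 -0.3] tilt[-0.001  0.   ] j6 93
```

Call:
jog_arm:
  motion:
    - [0.08,0.2,0,0,0,-0.3,1]
    - [0.07,0.2,0,0,0,-0.3,1]
    - [0.06,0.2,0,0,0,-0.3,1]
    - [0.05,0.2,0,0,0,-0.3,1]
    - [0.04,0.2,0,0,0,-0.3,1]
    - [0.04,0.2,0,0,0,-0.3,1]
    - [0.03,0.2,0,0,0,-0.3,1]
    - [0.03,0.2,0,0,0,-0.3,1]

```text
t: 8.25
eef_pos: [512.9, 49.5, 8.1]
ee_rot: [[0.974, 0.227, -0.003], [0.227, -0.974, 0.0], [-0.003, -0.001, -1.0]]
wrist_force: [-0.2, 3.8, 0.2]
gripper_width: 1.0
gripper_force: 1.7
```

```bash
python3 st.py
python3 - <<'E'
from plan import *
print(np.array(step((60,10),(-37,-16),(72,30),(-18,-16),5)+step((72,30),(-18,-16),(76,43),(-4,-16),3)))
from h import *
p,im,d=snap("wrist"); cv2.imwrite("pics/w3.png",im[:,:,::-1])
E
```

```text
t8.25 rack tcp [11.6 -5.2] z8.1 ang14.5 open88.0 A[60.8  7.5] B[-37.5 -17.8] F[-0.2  3.8  0.2] tilt[-0.003  0.   ] j6 75
[[ 0.06  0.18  0.    0.    0.   -0.4   0.97]
 [ 0.05  0.18  0.    0.    0.   -0.4   0.97]
 [ 0.04  0.18  0.    0.    0.   -0.4   0.97]
 [ 0.03  0.18  0.    0.    0.   -0.4   0.98]
 [ 0.03  0.18  0.    0.    0.   -0.4   0.99]
 [ 0.03  0.18  0.    0.    0.   -0.51  0.97]
 [ 0.02  0.18  0.    0.    0.   -0.52  0.96]
 [ 0.01  0.18  0.    0.    0.   -0.52  0.95]]
```

View pics/w3.png

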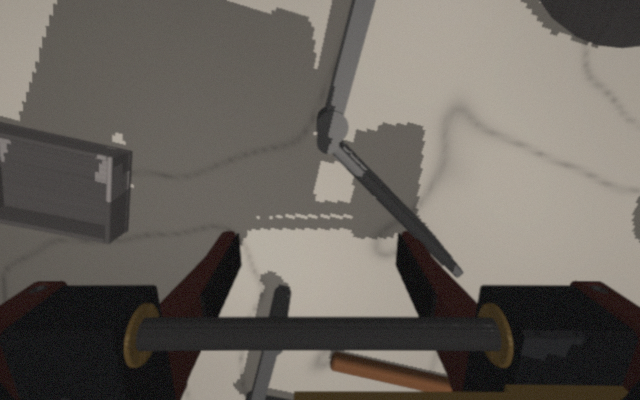

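Run:
```python
from h import *
from st import u,w,v
p=arm.camera_params("wrist")
r=lambda P:np.c_[(P[:,:2]-v[:2])@u,(P[:,:2]-v[:2])@w].round(1).tolist()
print("tray front",r(onplane(p,[(132,152),(110,241),(0,216),(5,119)],20)),"flap edge",r(onplane(p,[(460,272)],45)),"post",r(onplane(p,[(334,127)],52)))
for x,y in((-37.5,-17.8),(60.8,7.5)):
  P=np.array([[*(v[:2]+u*x+w*y),z] for z in(8,27,60)]); print(proj(p,P).round(0).tolist())
```

```text
tray front [[-97.7, 21.4], [-106.0, -35.3], [-166.7, -34.7], [-162.0, 22.3]] flap edge [[85.5, 8.7]] post [[1.8, 64.5]]
[[235.0, 233.0], [227.0, 247.0], [208.0, 279.0]]
[[397.0, 233.0], [405.0, 247.0], [423.0, 280.0]]
```

Run:
```python
from h import *
p,im,d=snap("scene"); p2,i2,d2=snap("top")
c=cv2.resize(im[110:230,290:440,::-1],(600,300) if 0 else (450,360),interpolation=cv2.INTER_CUBIC)
b=cv2.resize(i2[190:290,200:325,::-1],(350,280),interpolation=cv2.INTER_CUBIC); b=cv2.copyMakeBorder(b,0,80,0,0,cv2.BORDER_CONSTANT)
cv2.imwrite("pics/s4.png",cv2.convertScaleAbs(cv2.hconcat([c,b]),alpha=1.5))
```

```text
(no output)
```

View pics/s4.png

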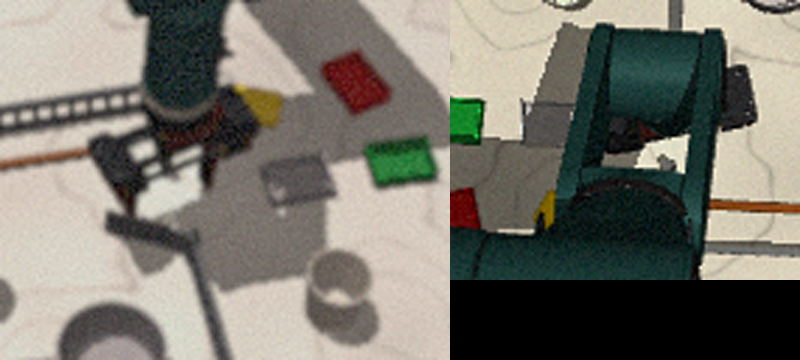

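Run:
```python
from h import *
from st import u,w,v
import pickle
def cloud(p,d,y0,y1,x0,x1):
    yy,xx=np.mgrid[y0:y1,x0:x1]; uv=np.c_[xx.ravel(),yy.ravel()]; P=world(p,uv,d[y0:y1,x0:x1].ravel()); P=P[d[y0:y1,x0:x1].ravel()>0]
    return np.c_[(P[:,:2]-v[:2])@u,(P[:,:2]-v[:2])@w,P[:,2]]
p,im,d=pickle.load(open("w1.pkl","rb")); Q=cloud(p,d,90,200,130,260)
def rep(Q):
    k=(Q[:,2]>12)&(Q[:,2]<30); print(len(Q),k.sum(),np.percentile(Q[k],[2,50,98],axis=0).round(1).tolist(),"floor z",np.percentile(Q[:,2],[5,50,95]).round(1))
rep(Q)
p,im,d=snap("wrist"); rep(cloud(p,d,100,260,0,150))
for r,c in((130,5),(170,50),(200,90),(200,115),(185,118),(260,60)): 
    q=cloud(p,d,r,r+1,c,c+1); print((r,c),q.round(0).tolist())
print(arm.read_state()["wrist_force"],np.array(arm.camera_params("wrist")["extrinsics"]).round(2).tolist())
```

```text
14230 839 [[-183.3, -39.0, 12.3], [-149.3, -13.0, 18.7], [-108.2, 14.7, 20.7]] floor z [-1.7 -0.2 15. ]
23904 3222 [[-167.7, -38.3, 12.2], [-126.1, -11.0, 18.1], [-107.7, 15.3, 20.4]] floor z [-1.3  1.5 18.8]
(130, 5) [[-170.0, 14.0, 12.0]]
(170, 50) [[-153.0, -7.0, 3.0]]
(200, 90) [[-130.0, -21.0, 2.0]]
(200, 115) [[-109.0, -12.0, 13.0]]
(185, 118) [[-108.0, -2.0, 13.0]]
(260, 60) [[-149.0, -70.0, 0.0]]
[-2.40792211  0.95345759  0.75656126] [[0.23, 0.93, 0.3, 595.36], [-0.97, 0.22, 0.07, 67.54], [-0.0, -0.31, 0.95, 191.44], [0.0, 0.0, 0.0, 1.0]]
```

Run:
```python
from h import *
from st import u,w,v,st
st()
p,im,d=snap("wrist")
for c in (222,228,233,237,241,398,402,408,414):
    o=[]
    for r in range(226,262,5):
        P=world(p,[(c,r)],d[r,c])[0]; q=P[:2]-v[:2]; o.append((int(d[r,c]),round(float(q@u)),round(float(q@w)),round(float(P[2]))) if d[r,c]>0 else 0)
    print(c,o)
```

```text
t8.45 rack tcp [11.7 -4.8] z8.1 ang14.4 open87.9 A[60.8  7.7] B[-37.4 -17.4] F[-2.4  1.   0.8] tilt[-0.003 -0.   ] j6 75
222 [(207, -48, -19, 0), (210, -48, -23, -1), (168, -40, -6, 37), (163, -38, -6, 43), (159, -37, -6, 48), (155, -35, -6, 52), (155, -35, -8, 53), (147, -33, -6, 61)]
228 [(207, -45, -18, 0), (176, -38, -6, 30), (169, -37, -6, 37), (163, -35, -5, 43), (162, -34, -7, 45), (156, -33, -6, 51), (155, -32, -8, 52), (157, -32, -11, 52)]
233 [(208, -42, -18, 0), (176, -36, -6, 30), (171, -35, -6, 35), (167, -33, -6, 40), (166, -33, -8, 41), (165, -32, -10, 43), (165, -31, -13, 44), (165, -31, -15, 44)]
237 [(209, -39, -17, -2), (210, -39, -21, -2), (175, -33, -7, 31), (173, -32, -9, 34), (172, -31, -11, 35), (175, -31, -15, 34), (172, -30, -16, 37), (174, -30, -19, 37)]
241 [(209, -37, -17, -1), (208, -36, -20, 0), (210, -35, -24, -1), (212, -35, -27, -1), (213, -34, -31, -1), (213, -33, -34, 0), (216, -33, -39, -2), (215, -32, -41, 0)]
398 [(208, 63, 9, -1), (209, 64, 6, -1), (176, 53, 14, 30), (176, 54, 12, 31), (176, 54, 9, 32), (175, 55, 7, 34), (176, 56, 4, 34), (177, 56, 1, 34)]
402 [(208, 65, 10, -1), (209, 66, 7, 0), (171, 53, 17, 35), (167, 52, 16, 40), (168, 53, 13, 40), (167, 54, 11, 41), (167, 55, 8, 41), (168, 55, 6, 42)]
408 [(159, 51, 26, 44), (176, 58, 18, 30), (170, 56, 18, 36), (163, 54, 18, 43), (163, 55, 15, 44), (155, 52, 16, 51), (157, 53, 13, 51), (157, 54, 11, 52)]
414 [(159, 54, 27, 44), (161, 55, 24, 43), (166, 58, 20, 39), (163, 57, 19, 43), (158, 56, 18, 48), (154, 54, 17, 53), (155, 56, 15, 53), (148, 53, 16, 60)]
```

Call:
jog_arm:
  motion:
    - [0.04,-0.48,0,0,0,0.6,1]
    - [0.01,-0.48,0,0,0,0.6,1]
    - [-0.02,-0.48,0,0,0,0.6,1]
    - [-0.05,-0.48,0,0,0,0.6,1]
    - [-0.06,-0.48,0,0,0,0,1]
    - [-0.06,-0.48,0,0,0,0,1]
    - [-0.06,-0.48,0,0,0,0,1]
    - [-0.06,-0.48,0,0,0,0,1]

```text
t: 9.5
eef_pos: [505.6, 126.8, 8.5]
ee_rot: [[1.0, -0.023, 0.0], [-0.023, -1.0, 0.0], [0.0, -0.0, -1.0]]
wrist_force: [-0.1, -0.9, 0.3]
gripper_width: 0.999
gripper_force: 0.0
```

Call:
jog_arm:
  motion:
    - [0,-0.4,-1,0,0,0,1]
    - [0,-0.4,-1,0,0,0,1]
    - [0,0,0,0,0,0,0]
    - [0,0,0,0,0,0,0]
    - [0,0,0,0,0,0,0]
    - [0,0,0,0,0,0,0]
    - [0,0,0,0,0,0,0]
    - [0,0,0,0,0,0,0]

```text
t: 10.5
eef_pos: [505.8, 142.1, 48.4]
ee_rot: [[1.0, -0.024, -0.0], [-0.024, -1.0, 0.0], [-0.0, -0.0, -1.0]]
wrist_force: [0.8, 0.8, 0.2]
gripper_width: 0.5
gripper_force: 0.0
```

```bash
cat > tip.py <<'E'
from h import *
from st import *
r,z,a,R=st(); s=arm.read_state(); p,im,d=snap("wrist"); R=np.array(s["ee_rot"]); t=np.array(s["eef_pos"])
yy,xx=np.mgrid[150:330:2,0:640:2]; dd=d[150:330:2,0:640:2].ravel()
P=world(p,np.c_[xx.ravel(),yy.ravel()],dd)[dd>0]; Q=(P-t)@R
k=(abs(Q[:,1])<75)&(abs(Q[:,0])<25)&(Q[:,2]<8)&(Q[:,2]>-45)&(P[:,2]>23); Q=Q[k]
for sg in(1,-1):
    q=Q[Q[:,1]*sg>0]; zt=np.percentile(q[:,2],98); n=q[q[:,2]>zt-12]
    print("finger",sg,"tip tool z %.1f"%zt,"z pct",np.percentile(q[:,2],[50,90,99]).round(1),"x",np.percentile(n[:,0],[2,98]).round(1),"y",np.percentile(n[:,1],[2,98]).round(1),len(q))
E
python3 tip.py
```

```text
t10.50 rack tcp [-80.9 -14.4] z48.4 ang0.0 open44.0 A[-52.1 -14.4] B[-109.6  -14.5] F[0.8 0.8 0.2] tilt[-0.  0.] j6 100
finger 1 tip tool z -22.3 z pct [-34.5 -24.2 -22.2] x [-7.5 11.7] y [22.7 31.3] 147
finger -1 tip tool z -22.6 z pct [-35.5 -26.  -22.2] x [-8.8 11.7] y [-29.5 -21. ] 140
```

Call:
jog_arm:
  motion:
    - [0,0,0,0,0,0,1]
    - [0,0,0,0,0,0,1]
    - [0,0,0.5,0,0,0,1]
    - [0,0,0.5,0,0,0,1]
    - [0,0,0.5,0,0,0,1]
    - [0,0,0.5,0,0,0,1]
    - [0,0,0.5,0,0,0,1]
    - [0,0,0.4,0,0,0,1]

```text
t: 11.55
eef_pos: [505.6, 142.2, -10.3]
ee_rot: [[1.0, -0.023, -0.001], [-0.023, -1.0, 0.0], [-0.001, -0.0, -1.0]]
wrist_force: [-0.7, 0.1, 0.4]
gripper_width: 0.997
gripper_force: 0.0
```

```bash
python3 st.py
```

```text
t11.55 rack tcp [-80.9 -14.6] z-10.3 ang0.0 open87.8 A[-30.3 -14.6] B[-131.6  -14.6] F[-0.7  0.1  0.4] tilt[-0.001  0.   ] j6 100
```

Call:
jog_arm:
  motion:
    - [0,0,0.15,0,0,0,1]
    - [0,0.2,0,0,0,0,1]
    - [0,0.25,0,0,0,0,1]
    - [0,0.25,0,0,0,0,1]
    - [0,0.25,0,0,0,0,1]
    - [0,0.25,0,0,0,0,1]
    - [0,0.25,0,0,0,0,1]
    - [0,0,0,0,0,0,1]

```text
t: 12.55
eef_pos: [505.4, 112.9, -12.4]
ee_rot: [[1.0, -0.024, 0.0], [-0.024, -1.0, -0.0], [0.0, 0.0, -1.0]]
wrist_force: [-0.4, 2.3, 1.6]
gripper_width: 1.005
gripper_force: 1.1
```

```bash
cat > tray.py <<'E'
from h import *
from st import *
st(); p,im,d=snap("wrist"); dd=d.ravel(); yy,xx=np.mgrid[0:400,0:640]
P=world(p,np.c_[xx.ravel(),yy.ravel()],dd)[dd>0]; Q=np.c_[(P[:,:2]-v[:2])@u,(P[:,:2]-v[:2])@w,P[:,2]]
def tray(x0,x1,y0=-45,y1=25):
    q=Q[(Q[:,2]>16)&(Q[:,2]<22)&(Q[:,0]>x0)&(Q[:,0]<x1)&(Q[:,1]>y0)&(Q[:,1]<y1)]
    if len(q)>30: print("rim pts",len(q),"x",np.percentile(q[:,0],[1,99]).round(1),"y",np.percentile(q[:,1],[1,99]).round(1),"minAreaRect",cv2.minAreaRect(q[:,:2].astype(np.float32)))
k=(Q[:,2]>43)&(Q[:,2]<47)&(Q[:,0]>-5)&(Q[:,0]<115)&(np.hypot(Q[:,0],Q[:,1]-54)<106)
f=Q[k]; 
if len(f)>10: print("flap-top candidates far pt",f[np.argmax(np.hypot(f[:,0],f[:,1]-54))].round(1))
import sys; tray(*map(float,sys.argv[1:]))
E
python3 tray.py -200 -40
```

```text
t12.55 rack tcp [-51.7 -14.2] z-12.4 ang0.0 open88.4 A[ -0.7 -14.2] B[-102.6  -14.2] F[-0.4  2.3  1.6] tilt[ 0. -0.] j6 96
flap-top candidates far pt [ -0.2 -52.   45.7]
rim pts 2638 x [-167.5  -91.6] y [-37.  16.] minAreaRect ((-129.96302795410156, -10.694969177246094), (54.29759216308594, 77.12045288085938), 89.6346664428711)
```

Call:
jog_arm:
  motion:
    - [0,0.3,0,0,0,0,1]
    - [0,0.32,0,0,0,0,1]
    - [0,0.32,0,0,0,0,1]
    - [0,0.32,0,0,0,0,1]
    - [0,0.3,0,0,0,0,1]
    - [0.09,0.2,0,0,0,-0.3,1]
    - [0.08,0.2,0,0,0,-0.3,1]
    - [0.07,0.2,0,0,0,-0.3,1]

```text
t: 13.6
eef_pos: [506.8, 69.7, -12.9]
ee_rot: [[0.997, 0.071, -0.004], [0.071, -0.997, 0.0], [-0.004, -0.001, -1.0]]
wrist_force: [-3.3, 3.5, 4.3]
gripper_width: 1.002
gripper_force: 2.7
```

Call:
jog_arm:
  motion:
    - [0.06,0.2,0,0,0,-0.3,1]
    - [0.05,0.2,0,0,0,-0.3,1]
    - [0.05,0.2,0,0,0,-0.3,1]
    - [0.04,0.2,0,0,0,-0.3,1]
    - [0.04,0.2,0,0,0,-0.3,1]
    - [0.06,0.18,0,0,0,-0.4,1]
    - [0.05,0.18,0,0,0,-0.4,1]
    - [0.05,0.18,0,0,0,-0.4,1]

```text
t: 14.6
eef_pos: [520.3, 41.5, -13.0]
ee_rot: [[0.938, 0.347, -0.004], [0.347, -0.938, 0.001], [-0.004, -0.002, -1.0]]
wrist_force: [-1.9, 5.2, 0.9]
gripper_width: 1.003
gripper_force: 2.6
```

```bash
python3 tray.py -130 55
```

```text
t14.60 rack tcp [19.4  2.4] z-13.0 ang21.7 open88.3 A[66.7 21.2] B[-27.9 -16.3] F[-1.9  5.2  0.9] tilt[-0.004  0.001] j6 67
flap-top candidates far pt [  1.6 -52.   43.6]
rim pts 2709 x [-95.9 -12.6] y [-44.5  15.4] minAreaRect ((-54.661529541015625, -18.707168579101562), (76.70024108886719, 54.27311706542969), 14.577327728271484)
```

```bash
python3 tray.py -140 55 -90 60
```

```text
t14.65 rack tcp [19.8  2.8] z-13.0 ang21.8 open87.7 A[66.8 21.5] B[-27.2 -16. ] F[-2.9  3.5  0. ] tilt[-0.004  0.001] j6 66
flap-top candidates far pt [  0.4 -51.9  45.2]
rim pts 3103 x [-95.8 -12.2] y [-52.9  15.5] minAreaRect ((-26.131126403808594, -6.294036865234375), (144.22459411621094, 66.40625), 25.889432907104492)
```

Run:
```python
from plan import *
np.set_printoptions(suppress=True)
print(np.array(step((66.8,21.5),(-27.2,-16),(73,34),(-13,-12),4)+step((73,34),(-13,-12),(77,46),(3,-9),4)))
```

```text
[[ 0.05  0.16  0.    0.    0.   -0.26  0.97]
 [ 0.04  0.16  0.    0.    0.   -0.26  0.95]
 [ 0.04  0.16  0.    0.    0.   -0.27  0.93]
 [ 0.04  0.16  0.    0.    0.   -0.27  0.91]
 [ 0.02  0.15  0.    0.    0.   -0.34  0.88]
 [ 0.02  0.16  0.    0.    0.   -0.35  0.84]
 [ 0.01  0.16  0.    0.    0.   -0.36  0.81]
 [ 0.01  0.16  0.    0.    0.   -0.37  0.79]]
```

Call:
jog_arm:
  motion:
    - [0.05,0.16,0,0,0,-0.26,0.97]
    - [0.04,0.16,0,0,0,-0.26,0.95]
    - [0.04,0.16,0,0,0,-0.27,0.93]
    - [0.04,0.16,0,0,0,-0.27,0.91]
    - [0.02,0.15,0,0,0,-0.34,0.88]
    - [0.02,0.16,0,0,0,-0.35,0.84]
    - [0.01,0.16,0,0,0,-0.36,0.81]
    - [0.01,0.16,0,0,0,-0.37,0.79]

```text
t: 15.7
eef_pos: [536.8, 20.4, -13.0]
ee_rot: [[0.817, 0.577, -0.003], [0.577, -0.817, 0.0], [-0.002, -0.002, -1.0]]
wrist_force: [-3.9, 3.4, 2.0]
gripper_width: 0.9
gripper_force: 2.3
```

```bash
cat > tray2.py <<'E'
from h import *
from st import *
import sys
from scipy.optimize import least_squares
st(); p,im,d=snap("wrist"); cv2.imwrite("pics/"+sys.argv[4]+".png",im[:,:,::-1]); dd=d.ravel(); yy,xx=np.mgrid[0:400,0:640]
P=world(p,np.c_[xx.ravel(),yy.ravel()],dd)[dd>0]; Q=np.c_[(P[:,:2]-v[:2])@u,(P[:,:2]-v[:2])@w,P[:,2]]
g=np.array(list(map(float,sys.argv[1:4]))); 
def loc(g,q): c,s=np.cos(np.radians(g[2])),np.sin(np.radians(g[2])); e=q[:,:2]-g[:2]; return e@[c,s],e@[-s,c]
q=Q[(Q[:,2]>17)&(Q[:,2]<22)]; a,b=loc(g,q); q=q[(abs(a)<52)&(abs(b)<40)]
def res(g):
    a,b=loc(g,q); return np.maximum(abs(a)-36.5,abs(b)-25.5)
s=least_squares(res,g,loss="soft_l1",f_scale=2); a,b=loc(s.x,q)
print("tray",s.x.round(1),"n",len(q),"rms",np.sqrt(np.median(s.fun**2)).round(2)," bias-corrected y",round(s.x[1]-2.5,1))
c=np.radians(s.x[2]); print("corners",[(s.x[:2]+np.array([i*38*np.cos(c)-j*27*np.sin(c),i*38*np.sin(c)+j*27*np.cos(c)])-[0,2.5]).round(0).tolist() for i,j in((1,1),(1,-1),(-1,-1),(-1,1))])
f=Q[(Q[:,2]>41)&(Q[:,2]<47.5)]; r=np.hypot(f[:,0],f[:,1]-56); t=np.degrees(np.arctan2(f[:,0],56-f[:,1])); k=(r>15)&(r<103)&(t>8)&(t<130)
if k.sum()>20: print("flap angle",np.median(t[k]).round(1),k.sum(),"rmax",r[k].max().round(0))
E
python3 tray2.py -24 -14 10 t5
```

```text
t15.70 rack tcp [40.1 19.4] z-13.0 ang36.6 open79.2 A[77.3 47. ] B[ 2.9 -8.2] F[-3.9  3.4  2. ] tilt[-0.003  0.   ] j6 50
tray [-22.4 -14.8  25.3] n 2998 rms 0.82  bias-corrected y -17.3
corners [[0.0, 23.0], [23.0, -25.0], [-45.0, -58.0], [-68.0, -9.0]]
flap angle 93.6 2586 rmax 99.0
```

Run:
```python
from plan import *
np.set_printoptions(suppress=True)
print(np.array(step((77.3,47),(2.9,-8.2),(76.5,48),(-1,-8.5),1)+step((76.5,48),(-1,-8.5),(75,52),(-5,1.5),3)+step((75,52),(-5,1.5),(76,54),(17,5),4)))
```

```text
[[ 0.08 -0.08  0.    0.    0.    0.08  0.87]
 [ 0.12  0.03  0.    0.    0.    0.21  0.86]
 [ 0.12  0.03  0.    0.    0.    0.21  0.85]
 [ 0.12  0.03  0.    0.    0.    0.21  0.84]
 [-0.05  0.14  0.    0.    0.   -0.26  0.74]
 [-0.05  0.14  0.    0.    0.   -0.29  0.64]
 [-0.06  0.14  0.    0.    0.   -0.32  0.53]
 [-0.06  0.13  0.    0.    0.   -0.36  0.44]]
```

Call:
jog_arm:
  motion:
    - [0.08,-0.08,0,0,0,0.08,0.87]
    - [0.12,0.03,0,0,0,0.21,0.86]
    - [0.12,0.03,0,0,0,0.21,0.85]
    - [0.12,0.03,0,0,0,0.21,0.84]
    - [-0.05,0.14,0,0,0,-0.26,0.74]
    - [-0.05,0.14,0,0,0,-0.29,0.64]
    - [-0.06,0.14,0,0,0,-0.32,0.53]
    - [-0.06,0.13,0,0,0,-0.36,0.44]

```text
t: 16.75
eef_pos: [547.7, 13.4, -12.5]
ee_rot: [[0.784, 0.621, -0.0], [0.621, -0.784, 0.0], [0.0, -0.0, -1.0]]
wrist_force: [-3.6, 1.6, -0.5]
gripper_width: 0.726
gripper_force: 2.2
```

```bash
python3 tray2.py -10 -12 20 t6
```

```text
t16.75 rack tcp [46.8 30.5] z-12.5 ang39.8 open63.9 A[76.6 55.3] B[17.   5.8] F[-3.6  1.6 -0.5] tilt[-0.  0.] j6 46
tray [-3.7 -9.1 20.9] n 2472 rms 0.82  bias-corrected y -11.6
corners [[22.0, 27.0], [41.0, -23.0], [-30.0, -50.0], [-49.0, 0.0]]
flap angle 99.7 2845 rmax 100.0
```

Run:
```python
from plan import *
np.set_printoptions(suppress=True)
print(np.array(step((76.6,55.3),(17,5.8),(78,56),(56,7),8)))
```

```text
[[-0.08  0.1   0.    0.    0.   -0.38  0.37]
 [-0.08  0.1   0.    0.    0.   -0.42  0.29]
 [-0.08  0.09  0.    0.    0.   -0.46  0.22]
 [-0.09  0.09  0.    0.    0.   -0.51  0.15]
 [-0.09  0.09  0.    0.    0.   -0.56  0.08]
 [-0.1   0.08  0.    0.    0.   -0.61  0.02]
 [-0.1   0.07  0.    0.    0.   -0.67 -0.04]
 [-0.11  0.07  0.    0.    0.   -0.73 -0.09]]
```

Call:
jog_arm:
  motion:
    - [-0.08,0.1,0,0,0,-0.38,0.37]
    - [-0.08,0.1,0,0,0,-0.42,0.29]
    - [-0.08,0.09,0,0,0,-0.46,0.22]
    - [-0.09,0.09,0,0,0,-0.51,0.15]
    - [-0.09,0.09,0,0,0,-0.56,0.08]
    - [-0.1,0.08,0,0,0,-0.61,0.02]
    - [-0.1,0.07,0,0,0,-0.67,-0.04]
    - [-0.11,0.07,0,0,0,-0.73,-0.09]

```text
t: 17.8
eef_pos: [548.8, -7.2, -12.3]
ee_rot: [[0.431, 0.902, 0.001], [0.902, -0.431, -0.0], [-0.0, 0.001, -1.0]]
wrist_force: [-3.6, -2.5, -0.2]
gripper_width: 0.456
gripper_force: 2.2
```

```bash
python3 tray2.py 35 -9 15 t7
```

```text
t17.80 rack tcp [67.5 32.1] z-12.3 ang65.8 open40.1 A[78.4 56.5] B[56.5  7.6] F[-3.6 -2.5 -0.2] tilt[ 0.001 -0.   ] j6 18
tray [34.7  0.5 17. ] n 2897 rms 0.89  bias-corrected y -2.0
corners [[63.0, 35.0], [79.0, -17.0], [6.0, -39.0], [-10.0, 13.0]]
flap angle 98.1 2287 rmax 86.0
```

Run:
```python
from plan import *
np.set_printoptions(suppress=True)
print(np.array(step((78.4,56.5),(56.5,7.6),(79,55),(61,-7),3)+step((79,55),(61,-7),(80,54),(86,-20),5)))
```

```text
[[-0.09 -0.11  0.    0.    0.   -0.5  -0.01]
 [-0.09 -0.11  0.    0.    0.   -0.44  0.07]
 [-0.08 -0.11  0.    0.    0.   -0.39  0.16]
 [-0.14 -0.03  0.    0.    0.   -0.77  0.19]
 [-0.14 -0.04  0.    0.    0.   -0.74  0.22]
 [-0.14 -0.05  0.    0.    0.   -0.7   0.27]
 [-0.13 -0.06  0.    0.    0.   -0.66  0.32]
 [-0.13 -0.07  0.    0.    0.   -0.61  0.38]]
```

Call:
jog_arm:
  motion:
    - [-0.09,-0.11,0,0,0,-0.5,-0.01]
    - [-0.09,-0.11,0,0,0,-0.44,0.07]
    - [-0.08,-0.11,0,0,0,-0.39,0.16]
    - [-0.14,-0.03,0,0,0,-0.77,0.19]
    - [-0.14,-0.04,0,0,0,-0.74,0.22]
    - [-0.14,-0.05,0,0,0,-0.7,0.27]
    - [-0.13,-0.06,0,0,0,-0.66,0.32]
    - [-0.13,-0.07,0,0,0,-0.61,0.38]

```text
t: 18.85
eef_pos: [533.8, -21.8, -12.3]
ee_rot: [[-0.056, 0.998, 0.001], [0.998, 0.056, -0.0], [-0.0, 0.001, -1.0]]
wrist_force: [-2.8, 0.0, 0.1]
gripper_width: 0.687
gripper_force: 1.8
```

```bash
python3 tray2.py 58 -10 12 t8
```

```text
t18.85 rack tcp [82.4 17.5] z-12.3 ang94.6 open60.4 A[79.4 54.3] B[ 85.3 -19.4] F[-2.8  0.   0.1] tilt[ 0.001 -0.   ] j6 -13
tray [58.5 -4.9 13.2] n 2819 rms 0.78  bias-corrected y -7.4
corners [[89.0, 28.0], [102.0, -25.0], [28.0, -42.0], [15.0, 10.0]]
flap angle 92.2 2010 rmax 103.0
```

Run:
```python
from plan import *
np.set_printoptions(suppress=True)
print(np.array(step((79.4,54.3),(85.3,-19.4),(84,49),(121,-31),8)))
```

```text
[[-0.12 -0.06  0.    0.    0.   -0.48  0.4 ]
 [-0.12 -0.07  0.    0.    0.   -0.47  0.43]
 [-0.11 -0.07  0.    0.    0.   -0.45  0.47]
 [-0.11 -0.08  0.    0.    0.   -0.43  0.51]
 [-0.11 -0.08  0.    0.    0.   -0.41  0.55]
 [-0.1  -0.09  0.    0.    0.   -0.39  0.6 ]
 [-0.1  -0.09  0.    0.    0.   -0.37  0.64]
 [-0.1  -0.1   0.    0.    0.   -0.36  0.7 ]]
```

Call:
jog_arm:
  motion:
    - [-0.12,-0.06,0,0,0,-0.48,0.4]
    - [-0.12,-0.07,0,0,0,-0.47,0.43]
    - [-0.11,-0.07,0,0,0,-0.45,0.47]
    - [-0.11,-0.08,0,0,0,-0.43,0.51]
    - [-0.11,-0.08,0,0,0,-0.41,0.55]
    - [-0.1,-0.09,0,0,0,-0.39,0.6]
    - [-0.1,-0.09,0,0,0,-0.37,0.64]
    - [-0.1,-0.1,0,0,0,-0.36,0.7]

```text
t: 19.9
eef_pos: [525.1, -41.0, -12.3]
ee_rot: [[-0.396, 0.918, 0.001], [0.918, 0.396, 0.001], [0.0, 0.001, -1.0]]
wrist_force: [-2.2, 2.8, 1.1]
gripper_width: 0.849
gripper_force: 1.9
```

```bash
python3 tray2.py 94 -14 6 t9
```

```text
t19.90 rack tcp [101.8   9.2] z-12.3 ang114.7 open74.8 A[83.4 49.3] B[120.2 -30.9] F[-2.2  2.8  1.1] tilt[0.001 0.001] j6 -35
tray [ 89.6 -20.2  24.3] n 2681 rms 0.79  bias-corrected y -22.7
corners [[113.0, 18.0], [135.0, -32.0], [66.0, -63.0], [44.0, -14.0]]
flap angle 90.2 2389 rmax 96.0
```

Run:
```python
from plan import *
np.set_printoptions(suppress=True)
print(np.array(step((83.4,49.3),(120.2,-30.9),(83.6,49),(115.8,-30.5),1)+step((83.6,49),(115.8,-30.5),(84,48.5),(105,-6),4)+step((84,48.5),(105,-6),(84,48),(118,-5),3)))
print(np.array(step((84,48),(118,-5),(85,46.5),(142,-5),4)+step((85,46.5),(142,-5),(86,46),(168,-6),4)))
```

```text
[[ 0.09  0.05  0.    0.    0.    0.43  0.64]
 [ 0.    0.16  0.    0.    0.    0.03  0.49]
 [ 0.    0.16  0.    0.    0.    0.04  0.33]
 [ 0.01  0.16  0.    0.    0.    0.04  0.18]
 [ 0.01  0.16  0.    0.    0.    0.05  0.02]
 [-0.1  -0.04  0.    0.    0.   -0.68  0.05]
 [-0.1  -0.04  0.    0.    0.   -0.65  0.08]
 [-0.1  -0.05  0.    0.    0.   -0.61  0.12]]
[[-0.13 -0.09  0.    0.    0.   -0.73  0.19]
 [-0.12 -0.1   0.    0.    0.   -0.66  0.27]
 [-0.11 -0.11  0.    0.    0.   -0.6   0.35]
 [-0.1  -0.12  0.    0.    0.   -0.54  0.44]
 [-0.11 -0.13  0.    0.    0.   -0.48  0.55]
 [-0.1  -0.14  0.    0.    0.   -0.42  0.66]
 [-0.09 -0.14  0.    0.    0.   -0.38  0.78]
 [-0.09 -0.14  0.    0.    0.   -0.34  0.9 ]]
```

Call:
jog_arm:
  motion:
    - [0.09,0.05,0,0,0,0.43,0.64]
    - [0,0.16,0,0,0,0.03,0.49]
    - [0,0.16,0,0,0,0.04,0.33]
    - [0.01,0.16,0,0,0,0.04,0.18]
    - [0.01,0.16,0,0,0,0.05,0.02]
    - [-0.1,-0.04,0,0,0,-0.68,0.05]
    - [-0.1,-0.04,0,0,0,-0.65,0.08]
    - [-0.1,-0.05,0,0,0,-0.61,0.12]

```text
t: 20.95
eef_pos: [536.7, -41.6, -12.5]
ee_rot: [[-0.523, 0.852, -0.0], [0.852, 0.523, -0.0], [-0.0, -0.0, -1.0]]
wrist_force: [-3.2, -1.6, 1.0]
gripper_width: 0.557
gripper_force: 1.9
```

```bash
python3 tray2.py 92 -20 22 t10
```

```text
t20.95 rack tcp [102.1  20.8] z-12.5 ang122.9 open49.0 A[85.1 47. ] B[119.1  -5.5] F[-3.2 -1.6  1. ] tilt[-0. -0.] j6 -43
tray [ 98.3 -17.4  21.1] n 2841 rms 0.79  bias-corrected y -19.9
corners [[124.0, 19.0], [143.0, -31.0], [73.0, -59.0], [53.0, -8.0]]
flap angle 89.7 2334 rmax 98.0
```

Call:
jog_arm:
  motion:
    - [-0.13,-0.09,0,0,0,-0.73,0.19]
    - [-0.12,-0.1,0,0,0,-0.66,0.27]
    - [-0.11,-0.11,0,0,0,-0.6,0.35]
    - [-0.1,-0.12,0,0,0,-0.54,0.44]
    - [-0.11,-0.12,0,0,0,-0.48,0.55]
    - [-0.1,-0.13,0,0,0,-0.42,0.66]
    - [-0.09,-0.14,0,0,0,-0.38,0.78]
    - [-0.09,-0.14,0,0,0,-0.34,0.9]

```text
t: 22.0
eef_pos: [534.8, -67.1, -12.6]
ee_rot: [[-0.832, 0.555, -0.0], [0.555, 0.832, -0.0], [0.0, -0.0, -1.0]]
wrist_force: [-3.1, 1.5, 1.1]
gripper_width: 0.938
gripper_force: 1.9
```

```bash
python3 tray2.py 142 -18 12 t11
```

```text
t22.00 rack tcp [127.6  19.5] z-12.6 ang147.7 open82.6 A[87.  45.2] B[168.2  -6.2] F[-3.1  1.5  1.1] tilt[-0. -0.] j6 -71
tray [141.3  -5.6   6.3] n 2569 rms 0.82  bias-corrected y -8.1
corners [[176.0, 23.0], [182.0, -31.0], [106.0, -39.0], [101.0, 15.0]]
flap angle 89.6 2357 rmax 100.0
```

View pics/t11.png

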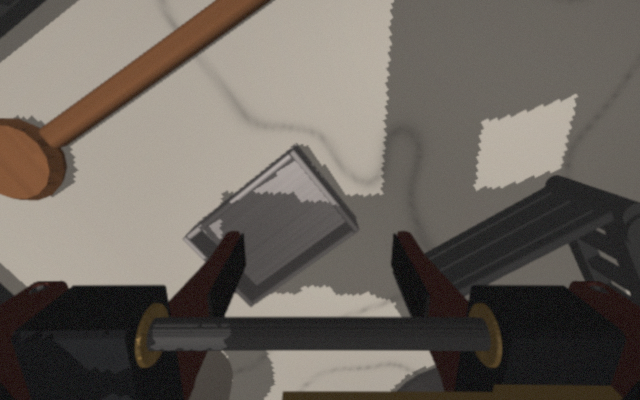

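Call:
jog_arm:
  motion:
    - [0,-0.07,0,0,0,0,1]
    - [0,-0.07,0,0,0,0,1]
    - [0,0,0,0,0,0,1]
    - [0,0,0,0,0,0,0.93]
    - [0,0,0,0,0,0,0.9]
    - [0,0,-0.5,0,0,0,0.9]
    - [0,0,-0.8,0,0,0,0.9]
    - [0,0,-1,0,0,0,0.9]

```text
t: 23.05
eef_pos: [534.3, -69.5, 35.0]
ee_rot: [[-0.832, 0.555, 0.002], [0.555, 0.832, -0.0], [-0.002, 0.001, -1.0]]
wrist_force: [-0.2, -0.0, 0.5]
gripper_width: 0.949
gripper_force: 0.0
```

Call:
jog_arm:
  motion:
    - [0,0,-1,0,0,0,0.9]
    - [0,0,-1,0,0,0,0.9]
    - [0,0,-1,0,0,0,0.9]
    - [0,0,-1,0,0,0,0.9]
    - [0,0,-1,0,0,0,0.9]
    - [0,0,-1,0,0,0,0.9]
    - [0,0,-0.5,0,0,0,0.9]
    - [0,0,0,0,0,0,0.9]

```text
t: 24.05
eef_pos: [534.6, -69.5, 165.0]
ee_rot: [[-0.832, 0.555, 0.004], [0.555, 0.832, -0.001], [-0.003, 0.001, -1.0]]
wrist_force: [0.6, 0.5, 0.1]
gripper_width: 0.951
gripper_force: 0.0
```

Call:
jog_arm:
  motion:
    - [0,0,0,0,0,0,0.9]
    - [0,0,0,0,0,0,0.9]
    - [0,0,0,0,0,0,0.9]
    - [0,0,0,0,0,0,0.9]
    - [0,0,0,0,0,0,0.9]
    - [0,0,0,0,0,0,0.9]
    - [0,0,0,0,0,0,0.9]
    - [0,0,0,0,0,0,0.9]

```text
t: 25.05
eef_pos: [533.2, -69.2, 163.5]
ee_rot: [[-0.832, 0.555, -0.0], [0.555, 0.832, 0.0], [0.0, 0.0, -1.0]]
wrist_force: [-0.2, -0.5, -0.0]
gripper_width: 0.953
gripper_force: 0.0
```

```bash
python3 tray2.py 145 -10 6 t12
python3 - <<'E'
from h import *
p,im,d=snap("scene"); a=im[110:290,220:460,::-1]; a=cv2.convertScaleAbs(cv2.resize(a,(480,360),interpolation=cv2.INTER_CUBIC),alpha=1.4)
b=cv2.resize(cv2.imread("pics/t12.png"),(320,200)); cv2.imwrite("pics/end.png",cv2.hconcat([a,cv2.copyMakeBorder(b,0,160,0,0,cv2.BORDER_CONSTANT)]))
E
```

```text
t25.05 rack tcp [129.7  18. ] z163.5 ang147.7 open83.8 A[88.6 44. ] B[170.9  -8.1] F[-0.2 -0.5 -0. ] tilt[-0.  0.] j6 -71
tray [145.   -6.    2.2] n 705 rms 0.77  bias-corrected y -8.5
corners [[182.0, 20.0], [184.0, -34.0], [108.0, -37.0], [106.0, 17.0]]
```

View pics/end.png

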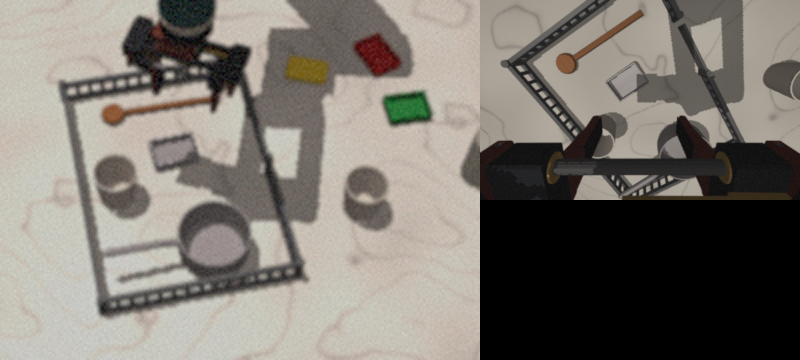

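The picture shows the tray flat inside the rack at about (173,150), the flap in line with the front wall along (245,90)–(300,270), and the cups, pan, spoon and soap where they were. The fingers are well above everything.

```bash
python3 -c "
from workcell import arm
print(arm.hand_in())"
```

```text
the job is handed in; nothing more can be done
None
```

The tray stands flat inside the rack, about 110 mm from the flap's hinge, with the flap shut behind it and nothing else visibly moved. I handed the job in at about 25 s, after a first pass that opened and shut the flap but missed the tray because the fingertips sit about 20 mm higher than stated.

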